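# Shut and bolt the sample chest

## Task

Shut the lid of the white sample chest, then bolt it: lift the red lever out of its parking notch, slide the bolt through the staple on the lid, and drop the lever fully down into the locking notch of the brass plate, so that the bolt can no longer slide back. The brass plate is adjustable and its notch is a little nearer or farther on each chest, so feel for it. Leave the flask, the amber bottle and the timer where they are.

Things in the scene. Friction and masses are not known exactly. Their poses are not given: they have to be found in the camera images.
- chest: White steel chest fixed to the bench, 160 (x) x 300 (y) x 90 mm high. Origin: centre of its underside; x runs from its front to its back, y along it, z up. 'Chest' x, y, z below are in this frame, in mm. The half y > 0 is a fixed deck (top z = 90) with the bolt, the half y < 0 a well with the lid. In front of x = -82 is free air down to the bench.
- bolt_axis (a point): Point on the rod's axis at the parking notch: chest x = -60, y = 115, z = 108 (fixed to the chest, does not slide). The rod is steel, 14 mm thick, lies along chest y and slides toward -y to lock. Behind and above it is a steel hood (top z = 120, from x = -60 backward).
- parking_notch (a point): Middle of the parking notch at the fence top: chest x = -78, y = 115, z = 116. The fence is an upright steel strip along chest y in front of the rod, x = -76 to -80 (-75 to -81 at the brass plate), top z = 116. Notches are 16 mm wide; the lever's shank is 10 mm thick. The locking notch, in the brass plate, is 58 to 82 mm farther toward -y (y = 57 to 33), unmeasured: feel for it.
- lever_grip (a point): Centre of the red paddle of the bolt lever, 36 long (outward) x 12 (along chest y) x 15 mm, 52 mm out from the rod's axis. Lever down: level, pointing to the front, overhanging the chest's front (chest x = -112, z = 108). It can be pinched from above across its 12 mm, fingers closing along chest y, and turns between the fingers as it is lifted.
- bolt_lever (a joint): Turn of the lever about the rod, rad: 0 = down and level in a notch, grows as it is lifted, 1.31 = highest. Clears the fence above about 0.78; between the notches it rests on the fence top at about 0.75. Its hinge is stiff (0.06 N m): it stays where it is left and must be pressed down (about 1.5 N at the paddle, up to some 10 N when it also rubs in gripping fingers).
- bolt_slide (a joint): Travel of rod and lever toward chest -y, m: 0 = lever in the middle of the parking notch, stop at 0.094. About 2 N of friction. Locked somewhere at 0.058 to 0.082, with 3 mm of play either way. Beyond 0.035 the rod's end stands in the lid's staple.
- lid (a joint): Opening of the lid, rad: 0 = shut (top level with the deck); grows as its front edge rises; starts at 0.45 to 0.85. Stiff hinge (0.45 N m; lid about 0.35 kg): it stays where it is left and is pressed shut from above.
- lid_hinge (a point): Middle of the lid's hinge line, which runs along chest y at the back: chest x = 80, y = -75, z = 90.
- lid_top (a point): Point on the lid's upper face, 105 mm in front of the hinge line, 20 mm toward chest -y of the lid's middle: a clear place to press. Grey lid, 160 front to back x 148 x 8 mm. Near the corner next to the deck it carries a steel staple (34 x 14 x 33 mm high, 140 mm from the hinge, 46 mm toward +y of the middle; opening 24 mm wide) that the rod enters when the lid is shut.
- flask: Clear conical flask, 72 mm wide, 125 high, loose; origin at the centre of its foot. Bystander.
- amber: Small amber bottle with black cap, 45 mm wide, 98 high, loose; origin at the centre of its foot. Bystander.
- timer: White bench timer, 67 x 63 x 19 mm, loose, lying in front of the chest; origin at the centre of its underside. Bystander.

How it is judged (in metres and radians):
On the way, in this order (a step that is already met when the one before it is completed fails the run):
1. the lid is shut while the bolt is still withdrawn (value of joint lid below 0.03 rad and value of joint bolt_slide below 0.02 m), for 0.2 s.
2. with the lid shut, the lever is out of its parking notch and the rod is in the staple (value of joint lid below 0.04 rad and value of joint bolt_slide above 0.035 m), for 0.1 s.
At the end, for the whole second after the job is handed in: The lid is shut (under 0.03 rad), the bolt is through the staple (travel over 50 mm) and the lever lies down in the locking notch (under 0.15 rad from level) (value of joint lid below 0.03 rad and value of joint bolt_slide above 0.05 m and value of joint bolt_lever below 0.15 rad); the robot touches nothing.
It fails at once if the flask is knocked away or tipped over (distance of flask from where it was at the start of the episode above 0.03 m or angle between flask's own z axis and vertical above 0.4 rad).
It fails at once if the amber bottle is knocked away or tipped over (distance of amber from where it was at the start of the episode above 0.03 m or angle between amber's own z axis and vertical above 0.4 rad).
It fails at once if the timer is knocked away or tipped over (distance of timer from where it was at the start of the episode above 0.03 m or angle between timer's own z axis and vertical above 0.4 rad).
It also fails if it takes over 64 s, if anything falls off the work surface, if the arm or the gripper's body presses on something with over 40 N, if the wrist force passes 120 N, or if a joint passes its speed limit or range.

## Robot

A 6-joint arm with a two-finger parallel gripper is mounted at the origin on a cart in front of the work surface, level with it; the furniture and walls round the work are solid. World frame = base frame: x ahead of the robot, y to its left, z up, the work surface at z = 0. Lengths are in m, angles in degrees, forces in N, time in s.
With the tool pointing down it reaches from about 0.4 to 0.825 m from the base axis. Payload 7 kg.
Tool frame: the origin (TCP) lies at the centre of the arm's flange, where the gripper is bolted on; the fingertips stand 178 mm ahead of it and the grasp point (between the pads) lies 159 mm ahead of it; x points along the fingers, y is the direction in which the jaws open and shut, and the axes are right-handed (so a half turn about x gives the same grasp; the last joint's range is limited). The gripper opens to 88 mm and grips with 3 to 60 N. Pads are 19 mm wide; open, the fingers measure 130 mm over their backs; the gripper's body (78 mm by 193 mm) begins 47 mm behind the grasp point.
Start: joints at [86.293, 20.546, 0.682, 0, -70.136, -16.507], TCP at [0.233, 0.633, 0.405] pointing down, gripper open.
Joint ranges: [-176.03, 176.03], [-82.01, 121.73], [-58.28, 71.71], [-173.87, 95.51], [-174.79, -0.11], [-173.66, 173.66]. Speed limits (degrees/s): [136.94, 136.94, 172.46, 180, 180, 180].

## Interface

Orientations are given as [roll, pitch, yaw] about the fixed x, y, z axes, in that order (R = Rz(yaw) Ry(pitch) Rx(roll)).
In Python, from plant import ctrl gives the robot as it stands. The module is installed in compiled form; this text tells all that it offers.
- The arm moves only by the shell command python3 -m inch 'ROWS'. ROWS is JSON, one flat list of numbers, 7 for each row, row after row: the shift along the tool's x, y, z in m, then the turn, a rotation vector about the tool's x, y, z in degrees, then the finger opening in m, from 0 to 0.0876. In form: [dx, dy, dz, rx, ry, rz, hand, dx, dy, dz, rx, ry, rz, hand, ...]. A call has 1 to 20 rows; each row shifts and turns the pose as measured when the row begins, along the tool's axes as they then stand; what a row does not reach is not made up. A row lasts 1/8 s, in which the tool goes at most 62.5 mm and 10.7 degrees, less where a joint would pass 70% of its speed; a pose out of reach is approached as far as the arm can. A call with a gripper value outside its range is refused whole. The fingers move at their own pace and stop on an object; the grip force is fixed at half the most. Time passes only in rows, so rows that do not move let the fingers close. It gives the time, the measured TCP pose, the force and the opening at its end, in the units of the state.
- ctrl.get_obs(): the state, without advancing time (a new reading comes with each control period).
- ctrl.snapshot(name): name is "side" or "top" or "wrist"; returns a dict with "color" (480x640x3 uint8, red, green, blue), "depth" (480x640 float32, m along the optical axis (not along the pixel's ray), 0 where there is no reading), "K" (3x3 intrinsics, pixels), "position" and "attitude" of the camera in the world; the wrist camera has in their place "hand_eye" (4x4, takes a point from camera to tool coordinates, whose origin is the TCP and whose axes are the tool frame's). Camera axes: x right, y up, looking along -z (the intrinsics and any distortion apply to the point x, -y, -z); pixel columns grow to the right and rows downward; lengths in m; the calibration is good to about 2 mm. A picture is of the moment at which its call begins: read the wrist's pose just before it.
- ctrl.close_job(): hands the job in, once; it reports no verdict.
The state is a dict: "clock": time; "joint_pos": joint angles; "qvel": joint speeds; "tau": joint torques, N m; "tool_pos": TCP position; "orientation": TCP orientation; "force": force on the tool from outside, world axes, zero at the start; "moment": the same for the moment, N m; "opening": finger opening in m.
Only numpy, scipy, OpenCV 4.12 (cv2) and the standard library are available. Lean on these libraries where they do the work, as an engineer would, in place of code of your own. Each camera call takes 0.05 s, during which the arm holds its last target.

## Working session

There is one attempt and no reset: what is moved stays moved. The work goes in short steps, Python scripts to look and compute and a shell command to move; the robot and the scene stay as the last step left them, time stands still between calls to the robot, and variables do not carry over. Pictures are saved under pics/ and viewed, and the job is handed in when it is done.

```bash
mkdir -p pics
cat > h.py <<'E'
import numpy as np, cv2
from plant import ctrl
from scipy.spatial.transform import Rotation as R
def snap(n,save):
    o=ctrl.get_obs(); s=ctrl.snapshot(n); cv2.imwrite('pics/'+save+'.png',s['color'][:,:,::-1])
    np.savez('pics/'+save+'.npz',**{k:v for k,v in s.items()},tp=o['tool_pos'],to=o['orientation']); return s
E
python3 - <<'E'
from h import *
o=ctrl.get_obs(); print(o)
for n in ['side','top','wrist']:
    s=snap(n,n+'0'); print(n,s['K'],{k:v for k,v in s.items() if k not in('color','depth','K')})
E
```

```text
{'clock': 0.0, 'joint_pos': array([ 8.62914277e+01,  2.05912245e+01,  6.32140620e-01, -2.24637036e-02,
       -7.01352619e+01, -1.65066140e+01]), 'qvel': array([ 0.05093735,  0.02708475,  0.0137695 , -0.05670449,  0.05712352,
       -0.03156435]), 'tau': array([ 2.96361559e-04, -5.82723570e+01,  2.93050611e+01,  6.99729413e+00,
        7.00452380e-03, -1.61287462e-04]), 'tool_pos': array([0.23317258, 0.63322543, 0.40370503]), 'orientation': array([  93.89193833,   89.90331903, -106.33089858]), 'force': array([-0.25705836, -0.27497475,  0.09638937]), 'moment': array([-0.00935133, -0.00084007,  0.00225287]), 'opening': 0.08770890989651826}
side [[585.08784258   0.         322.70279142]
 [  0.         585.08784258 244.05189385]
 [  0.           0.           1.        ]] {'position': array([ 0.27486287, -0.77146495,  1.00980371]), 'attitude': array([ 32.12543799,  -0.48023361, -29.02620457])}
top [[483.94001896   0.         314.55712317]
 [  0.         483.94001896 240.00273666]
 [  0.           0.           1.        ]] {'position': array([ 0.45755781, -0.28631049,  1.07161383]), 'attitude': array([  5.33501355,  -0.48133392, -91.58768799])}
wrist [[366.14183357   0.         322.32210843]
 [  0.         366.14183357 235.4446825 ]
 [  0.           0.           1.        ]] {'hand_eye': array([[-1.47141984e-03,  2.68699945e-01, -9.63222806e-01,
         2.01428080e-02],
       [ 9.99998903e-01,  5.59830651e-04, -1.37142907e-03,
         6.07520814e-04],
       [ 1.70738735e-04, -9.63223767e-01, -2.68700474e-01,
        -7.25391550e-02],
       [ 0.00000000e+00,  0.00000000e+00,  0.00000000e+00,
         1.00000000e+00]])}
```

View pics/side0.png

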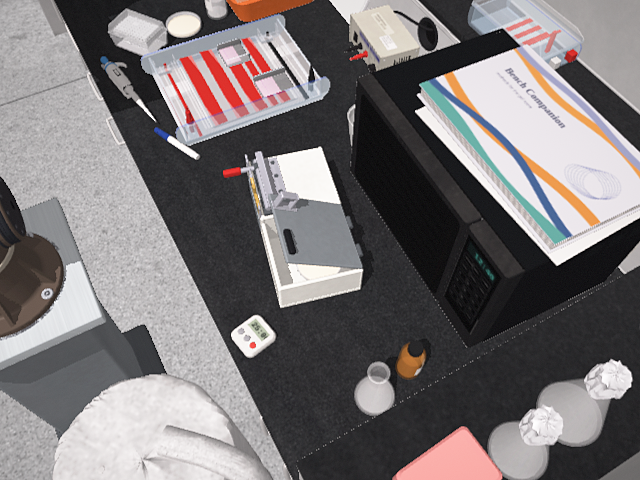

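View pics/top0.png

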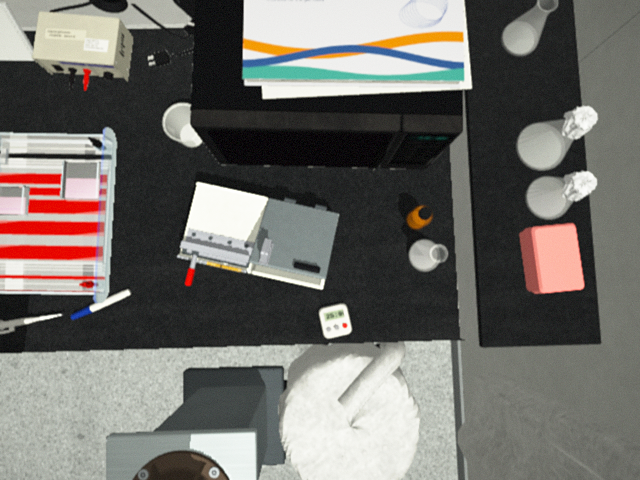

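The side view shows the chest at (260–360, 150–305) with its lid open and the lever at (233,172). The top view shows the chest at (180–340, 183–288), the lever at (190,272), the timer at (335,321), and the flask and amber bottle near (425,235). I'll enlarge both for measuring.

Run:
```python
import cv2
a=cv2.imread('pics/top0.png')[170:300,165:355]; cv2.imwrite('pics/top0c.png',cv2.resize(a,None,fx=4.2,fy=4.2,interpolation=cv2.INTER_CUBIC))
a=cv2.imread('pics/side0.png')[135:315,210:375]; cv2.imwrite('pics/side0c.png',cv2.resize(a,None,fx=3.3,fy=3.3,interpolation=cv2.INTER_CUBIC))
```

```text
(no output)
```

View pics/top0c.png

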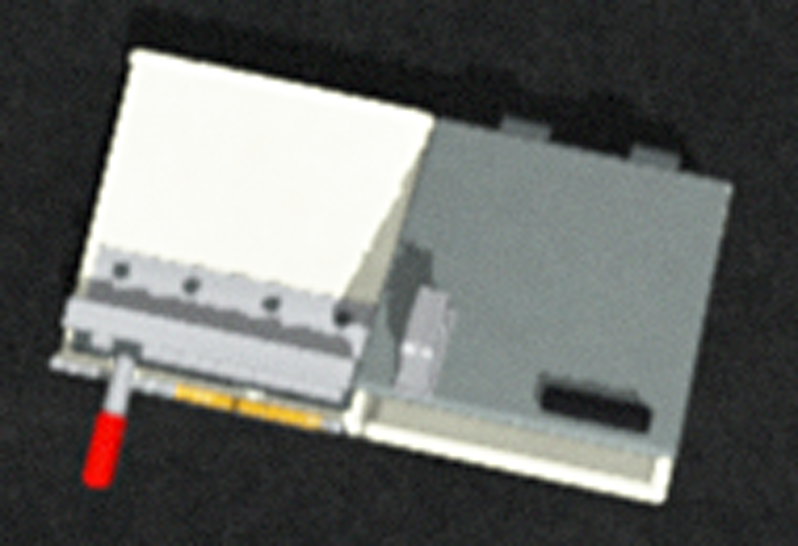

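View pics/side0c.png

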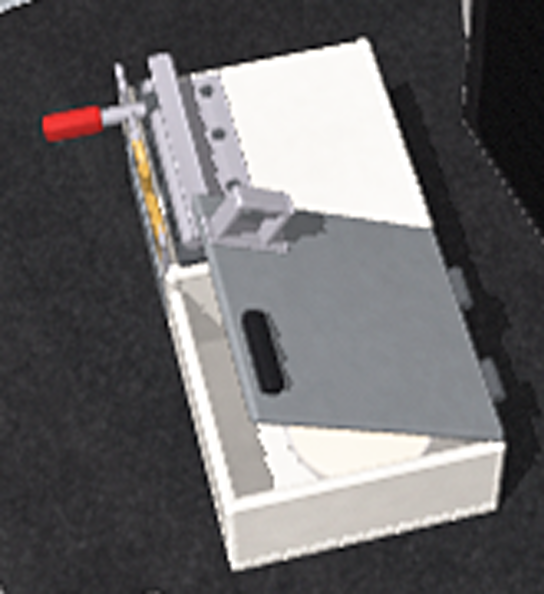

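```bash
cat >> h.py <<'E'
def proj(s,P):
    Rm=R.from_euler('xyz',s['attitude'],degrees=True).as_matrix()
    c=(np.asarray(P)-s['position'])@Rm; c=c*[1,-1,-1]
    u=c@s['K'].T; return u[:,:2]/u[:,2:]
def unproj(s,u,v,d=None):
    if d is None: d=s['depth'][int(round(v)),int(round(u))]
    c=np.linalg.inv(s['K'])@[u,v,1]*d*[1,-1,-1] if 0 else (np.linalg.inv(s['K'])@np.array([u,v,1]))*d*np.array([1,-1,-1])
    return R.from_euler('xyz',s['attitude'],degrees=True).as_matrix()@c+s['position']
E
python3 - <<'E'
from h import *
from scipy.optimize import least_squares
T=np.load('pics/top0.npz');S=np.load('pics/side0.npz')
tp=[((80,150,90),(132,50)),((80,0,90),(433,117)),((80,-149,90),(732,183)),((-112,115,108),(104,450))]
sp=[((80,150,90),(367,42)),((80,0,90),(432,228)),((80,-149,90),(505,437)),((-80,-150,0),(235,570)),((80,-150,0),(497,508)),((-112,115,108),(73,123))]
mt=np.array([p for p,_ in tp])/1e3; it=np.array([q for _,q in tp])/4.2+[165,170]-.4
ms=np.array([p for p,_ in sp])/1e3; is_=np.array([q for _,q in sp])/3.3+[210,135]-.35
def w(m,q): return R.from_euler('z',q[2]).apply(m)+[q[0],q[1],q[3]]
def f(q): return np.r_[(proj(T,w(mt,q))-it).ravel(),(proj(S,w(ms,q))-is_).ravel()]
for fix in (0,1):
    r=least_squares(f if not fix else (lambda q:f(np.r_[q,0])),[.5,-.1,0,0][:4-fix],loss='soft_l1'); print(r.x,np.degrees(r.x[2]),np.round(r.fun,2))
q=np.r_[r.x,0]; np.save('chest.npy',q)
# depth checks
for nm,s,pts in(('T',T,[(210,200),(240,215),(300,215),(320,225),(290,240)]),):
  for u,v in pts:
    p=unproj(s,u,v); c=R.from_euler('z',-q[2]).apply(p-[q[0],q[1],0]); print(nm,(u,v),p.round(4),(c*1e3).round(1))
# lid angle from plane
D=T['depth']; 
for u,v in[(275,200),(300,205),(325,215),(300,225),(320,250),(280,245)]:
    p=unproj(T,u,v); c=R.from_euler('z',-q[2]).apply(p-[q[0],q[1],0])*1e3; print(c.round(1),np.arctan2(c[2]-90,80-c[0]))
for n,u,v in(('timer',335,321),('amber',420,217),('flask',428,256)): print(n,unproj(T,u,v))
for n,pt in dict(grip=(-112,115,108),lidtop=(-25,-95,90),hinge=(80,-75,90),axis=(-60,115,108)).items(): print(n,w(np.array([pt])/1e3,q).round(4))
E
```

```text
[ 0.56212637 -0.18328278 -0.24404612 -0.00329052] -13.982812567068237 [ 0.5   0.47 -0.23  0.04 -0.72 -0.2  -0.72 -0.12  0.1  -0.88  0.26 -0.79
  0.69  0.01 -0.6   2.18  0.16  1.94 -0.03  0.03]
[ 0.56149337 -0.18431198 -0.24406134] -13.983684694259281 [ 0.63  0.42  0.13  0.04 -0.11 -0.15 -0.61  0.16  0.08 -1.5   0.3  -1.29
  0.8  -0.32 -0.75  2.    0.26  1.71 -0.32 -0.56]
T (210, 200) [ 0.6368 -0.0855  0.0914] [ 49.2 114.1  91.4]
T (240, 215) [ 0.6045 -0.146   0.0891] [32.5 47.6 89.1]
T (300, 215) [ 0.5994 -0.269   0.1021] [ 57.2 -73.  102.1]
T (320, 225) [ 0.5772 -0.3086  0.1081] [  45.3 -116.9  108.1]
T (290, 240) [ 0.5462 -0.2488  0.1332] [  0.8 -66.3 133.2]
[ 77.6 -15.9  93.2] 0.9343186754168264
[ 93.3 -62.7  -0. ] -1.7176196728437205
[  69.  -122.3   96.3] 0.5182323791165484
[ -76.2 -124.1 1071.6] 1.4129857963874821
[  -6.2 -127.5  140.1] 0.5265799926572138
[-13.8 -50.4 145.4] 0.5337058567286229
timer [ 0.37908913 -0.33720761  0.01464159]
amber [ 0.59082114 -0.51507748  0.08755308]
flask [ 0.50969003 -0.5252539   0.09700315]
grip [[ 0.4806 -0.0457  0.108 ]]
lidtop [[ 0.5143 -0.2705  0.09  ]]
hinge [[ 0.621  -0.2764  0.09  ]]
axis [[ 0.5311 -0.0582  0.108 ]]
```

```bash
cat >> h.py <<'E'
Q=np.load('chest.npy')
def c2w(p): return R.from_euler('z',Q[2]).apply(np.asarray(p,float)/1e3)+[Q[0],Q[1],0]
def w2c(p): return R.from_euler('z',-Q[2]).apply(np.asarray(p,float)-[Q[0],Q[1],0])*1e3
def goal_R(sgn=1):  # tool x down, tool y along sgn*chest y
    y=R.from_euler('z',Q[2]).apply([0,sgn,0]); x=np.array([0,0,-1.]); return R.from_matrix(np.c_[x,y,np.cross(x,y)])
def state():
    o=ctrl.get_obs(); Rt=R.from_euler('xyz',o['orientation'],degrees=True); return o,Rt
def show(reach=.159):
    o,Rt=state(); g=o['tool_pos']+Rt.apply([reach,0,0])
    print('t',round(o['clock'],2),'grasp chest',w2c(g).round(1),'F',o['force'].round(1),'open',round(o['opening'],4),'j',o['joint_pos'].round(0))
    print('  F chest',R.from_euler('z',-Q[2]).apply(o['force']).round(1),'tilt err to goal deg (tool)',[(Rt.inv()*goal_R(s)).as_rotvec(degrees=True).round(1) for s in(1,-1)])
def need(pc,reach=.159):
    o,Rt=state(); g=o['tool_pos']+Rt.apply([reach,0,0]); d=c2w(pc)-g
    print('shift tool mm',(Rt.inv().apply(d)*1e3).round(1),' axes of tool in chest:',R.from_euler('z',-Q[2]).apply(Rt.as_matrix().T).round(2).tolist())
E
python3 - <<'E'
from h import *
T=np.load('pics/top0.npz')
for u,v in[(200,110),(330,120),(450,120),(330,160),(220,160),(440,160)]: print(unproj(T,u,v).round(3))
show(); need((-30,-95,250))
E
```

```text
[ 0.756 -0.108  0.279]
[ 0.734 -0.327  0.277]
[ 0.729 -0.53   0.277]
[ 0.715 -0.334  0.087]
[ 0.728 -0.101  0.061]
[ 0.731 -0.587  0.001]
t 0.15 grasp chest [-516.1  713.8  245. ] F [-0.6  1.1  0.2] open 0.0878 j [ 86.  21.   1.  -0. -70. -17.]
  F chest [-0.8  0.9  0.2] tilt err to goal deg (tool) [array([ 1.738e+02, -1.000e-01,  0.000e+00]), array([-6.2, -0. , -0.1])]
shift tool mm [  -4.   751.3 -571.1]  axes of tool in chest: [[0.0, -0.0, -1.0], [-0.11, -0.99, 0.0], [-0.99, 0.11, -0.0]]
```

View pics/wrist0.png

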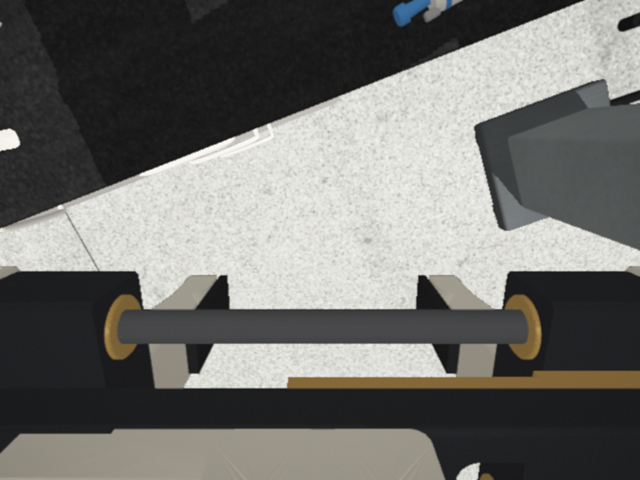

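The wrist view shows only floor and bench edge, with nothing near the fingers. I'll close the fingers and head for the lid on a path that bulges outward.

```bash
python3 -m inch '[0,0.03,-0.045,-6.2,0,0,0, 0,0.04,-0.045,0,0,0,0, 0,0.04,-0.045,0,0,0,0, 0,0.04,-0.045,0,0,0,0, 0,0.04,-0.045,0,0,0,0, 0,0.04,-0.045,0,0,0,0, 0,0.04,-0.045,0,0,0,0, 0,0.04,-0.045,0,0,0,0]'; python3 -c "
from h import *
show(); need((-30,-95,250))"
```

```text
clock: 1.15
tool_pos: [0.5091, 0.2341, 0.4025]
orientation: [92.6, 89.8, -100.8]
force: [0.5, 0.8, 0.3]
opening: 0.0131
t 1.15 grasp chest [-151.9  392.7  243.5] F [0.5 0.8 0.3] open 0.0131 j [ 45.  10. -14.   0. -66.  32.]
  F chest [0.3 0.9 0.3] tilt err to goal deg (tool) [array([-179.4,    0.4,   -0. ]), array([ 0.6, -0. , -0.2])]
shift tool mm [  -4.5  489.  -116.7]  axes of tool in chest: [[0.0, -0.0, -1.0], [0.01, -1.0, 0.0], [-1.0, -0.01, -0.0]]
```

```bash
python3 -m inch '[0,0.05,-0.012,0,0,0,0, 0,0.05,-0.012,0,0,0,0, 0,0.05,-0.012,0,0,0,0, 0,0.05,-0.012,0,0,0,0, 0,0.05,-0.012,0,0,0,0, 0,0.05,-0.012,0,0,0,0, 0,0.05,-0.012,0,0,0,0, 0,0.05,-0.012,0,0,0,0, 0,0.05,-0.012,0,0,0,0, 0,0.04,-0.012,0,0,0,0]'; python3 -c "
from h import *
show(); need((-30,-95,250));snap('wrist','w1')"
```

```text
clock: 2.4
tool_pos: [0.5104, -0.2879, 0.4038]
orientation: [83.8, 89.7, -109.7]
force: [0.8, 0.6, -0.6]
opening: 0.0002
t 2.4 grasp chest [ -24.6 -113.7  244.8] F [ 0.8  0.6 -0.6] open 0.0002 j [-10.  12. -11.   0. -67.  87.]
  F chest [ 0.7  0.8 -0.6] tilt err to goal deg (tool) [array([-179.5,    0.5,    0. ]), array([ 0.5,  0. , -0.3])]
shift tool mm [ -5.3 -18.7   5.2]  axes of tool in chest: [[-0.0, -0.01, -1.0], [0.01, -1.0, 0.01], [-1.0, -0.01, 0.0]]
```

View pics/w1.png

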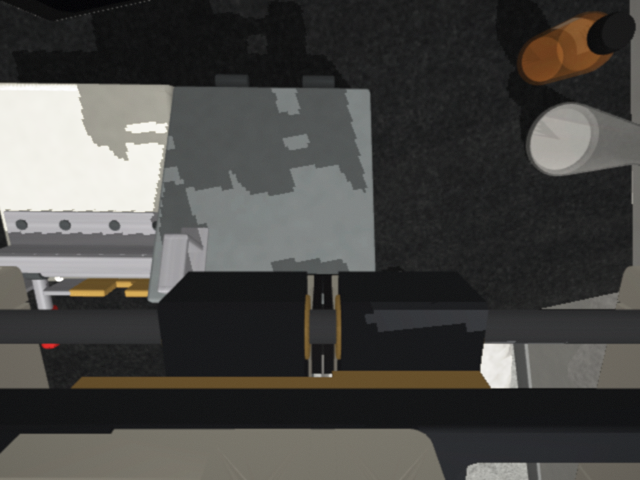

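The lid is under the closed fingers and the staple sits at (180,260). Flask and amber are off to the right, well clear. Next I press down.

```bash
python3 -m inch '[0.03,-0.018,0.006,0,0,0,0, 0.03,0,0,0,0,0,0, 0.013,0,0,0,0,0,0, 0.013,0,0,0,0,0,0, 0.013,0,0,0,0,0,0, 0.013,0,0,0,0,0,0, 0.013,0,0,0,0,0,0]'; python3 -c "
from h import *
show(); need((-30,-95,109))"
```

```text
clock: 3.32
tool_pos: [0.5092, -0.2752, 0.2757]
orientation: [107.3, 89.6, -86.5]
force: [-1.5, 1.0, 1.2]
opening: 0.0003
t 3.33 grasp chest [ -28.4 -102.   116.7] F [-1.5  1.   1.2] open 0.0003 j [ -9.  18. -22.   1. -50.  85.]
  F chest [-1.7  0.6  1.2] tilt err to goal deg (tool) [array([-179.8,    0.6,   -0.2]), array([ 0.2, -0.1, -0.4])]
shift tool mm [ 7.7 -7.   1.6]  axes of tool in chest: [[0.0, -0.01, -1.0], [0.0, -1.0, 0.01], [-1.0, -0.0, -0.0]]
```

```bash
python3 -m inch '[0.004,0,0,0,0,0,0, 0.004,0,0,0,0,0,0, 0.004,0,0,0,0,0,0, 0.004,0,0,0,0,0,0]'; python3 -c "
from h import *
show();snap('side','s1');s=cv2.imread('pics/s1.png')[100:340,180:440];cv2.imwrite('pics/s1c.png',cv2.resize(s,None,fx=2.4,fy=2.4))"
```

```text
clock: 3.82
tool_pos: [0.509, -0.2748, 0.268]
orientation: [108.5, 89.4, -85.1]
force: [-13.7, 11.8, 37.6]
opening: 0.0006
t 3.83 grasp chest [ -28.6 -102.   109. ] F [-13.7  11.8  37.6] open 0.0006 j [ -9.  19. -22.   1. -49.  85.]
  F chest [-16.1   8.1  37.6] tilt err to goal deg (tool) [array([-179.5,    0.9,   -0.3]), array([ 0.5, -0.2, -0.6])]
```

View pics/s1c.png

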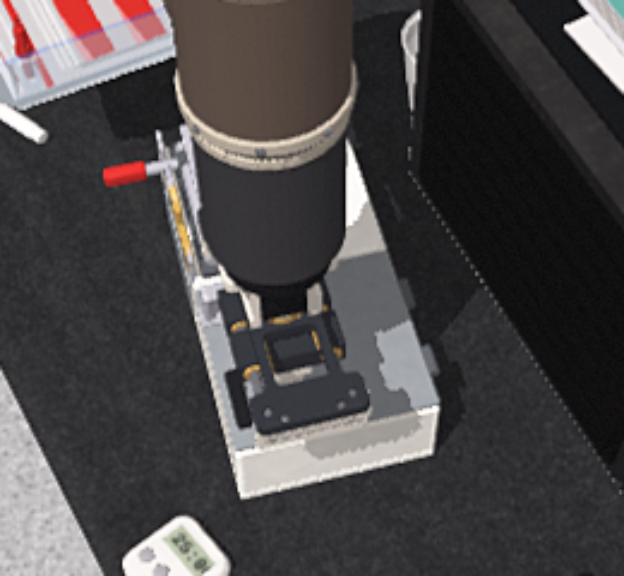

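The picture shows the lid down flush with the deck, and the contact force is about 38 N at tip height 90 mm. I'll hold briefly, lift, and move above the lever.

```bash
python3 -m inch '[0.001,0,0,0,0,0,0, 0.001,0,0,0,0,0,0, -0.04,0,0,0,0,0,0, -0.04,0,0,0,0,0,0, -0.01,-0.04,0.016,0,0,0,0.05, 0,-0.045,0.017,0,0,0,0.05, 0,-0.045,0.017,0,0,0,0.05, 0,-0.045,0.017,0,0,0,0.05, 0,-0.042,0.016,0,0,0,0.05, 0,0,0,0,0,0,0.05]'; python3 -c "
from h import *
show();need((-112,115,150));
for n in('wrist','side'): snap(n,n+'2')
s=cv2.imread('pics/side2.png')[100:340,180:440];cv2.imwrite('pics/side2c.png',cv2.resize(s,None,fx=2.4,fy=2.4))"
```

```text
clock: 5.12
tool_pos: [0.4799, -0.0374, 0.3553]
orientation: [128.2, 89.4, -65.4]
force: [1.0, -0.5, 1.0]
opening: 0.0488
t 5.12 grasp chest [-113.6  121.5  196.3] F [ 1.  -0.5  1. ] open 0.0488 j [ 19.   4. -28.   1. -58.  57.]
  F chest [ 1.1 -0.3  1. ] tilt err to goal deg (tool) [array([-179.7,    0.7,   -0.6]), array([ 0.3, -0.4, -0.5])]
shift tool mm [46.3  6.1 -1.3]  axes of tool in chest: [[0.01, -0.01, -1.0], [0.01, -1.0, 0.01], [-1.0, -0.01, -0.01]]
```

View pics/side2c.png

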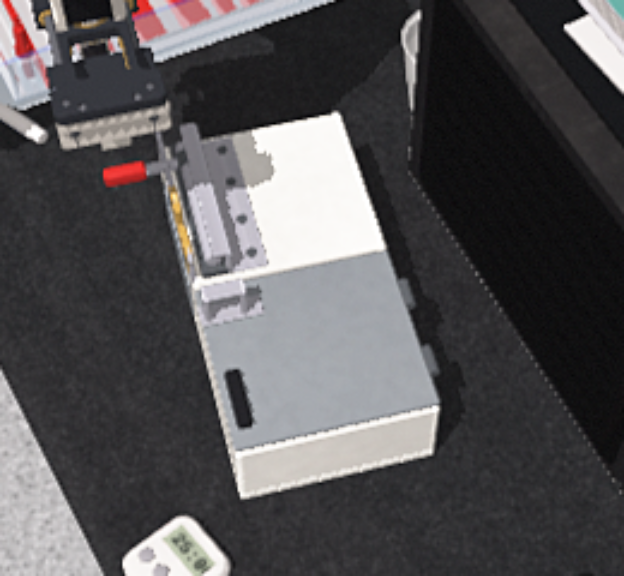

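View pics/wrist2.png

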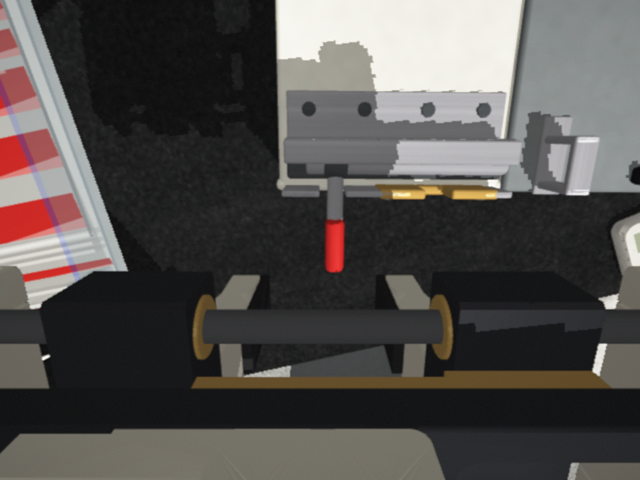

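Side view: the lid is flush shut and the lever is untouched at (125,174). Wrist view: the red paddle spans (326–344, 220–270), and the brass plate spans (377–497, 191) with a notch near u≈435. I'll measure both.

```bash
cat >> h.py <<'E'
def wpt(s,u,v,d=None):
    if d is None: d=float(s['depth'][int(round(v)),int(round(u))])
    c=np.linalg.inv(s['K'])@np.array([u,v,1])*d*[1,-1,-1]
    t=(s['hand_eye']@np.r_[c,1])[:3]
    return w2c(s['tp']+R.from_euler('xyz',s['to'],degrees=True).apply(t))
E
python3 - <<'E'
from h import *
s=np.load('pics/wrist2.npz')
for u,v in[(335,225),(335,245),(335,265),(327,245),(343,245),(335,200),(300,170),(400,194),(470,194),(432,192)]: print((u,v),s['depth'][v,u].round(3),wpt(s,u,v).round(1))
a=cv2.imread('pics/wrist2.png')[160:215,320:520];cv2.imwrite('pics/w2c.png',cv2.resize(a,None,fx=4,fy=4,interpolation=cv2.INTER_CUBIC))
E
```

```text
(335, 225) 0.227 [-95.4 112.1 114.8]
(335, 245) 0.229 [-107.9  112.   116.1]
(335, 265) 0.233 [-121.4  111.8  115.5]
(327, 245) 0.232 [-108.6  117.   113.8]
(343, 245) 0.233 [-109.1  106.7  112.2]
(335, 200) 0.225 [-80.  112.3 113.3]
(300, 170) 0.234 [-63.2 134.3  98.6]
(400, 194) 0.22 [-75.5  73.4 117.1]
(470, 194) 0.222 [-75.5  30.7 116. ]
(432, 192) 0.239 [-77.   48.4  98.4]
```

View pics/w2c.png

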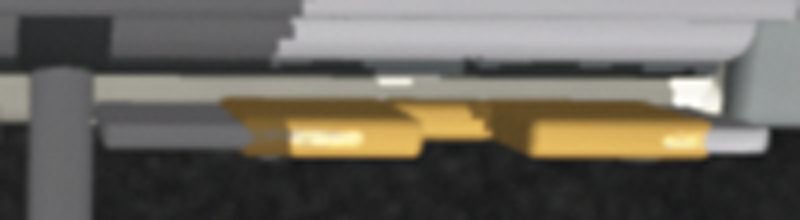

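The lever sits at y≈112 in my frame, about 3 mm off nominal. The notch edges give a centre of y≈49.7, so I expect a travel of about 62 mm. Descending to grasp.

```bash
python3 -m inch '[0.03,0.009,-0.001,0.3,-0.4,-0.5,0.05, 0.03,0,0,0,0,0,0.05, 0.028,0,0,0,0,0,0.05, 0,0,0,0,0,0,0.05]'; python3 -c "
from h import *
show();need((-112,112,108))
snap('wrist','w3')"
```

```text
clock: 5.72
tool_pos: [0.4801, -0.0524, 0.2648]
orientation: [-62.1, 90.0, 103.5]
force: [0.9, -0.2, 0.7]
opening: 0.05
t 5.72 grasp chest [-110.9  108.3  105.8] F [ 0.9 -0.2  0.7] open 0.05 j [ 17.  11. -34.  -0. -45.  58.]
  F chest [0.9 0.  0.7] tilt err to goal deg (tool) [array([179.6,   0. ,  -0. ]), array([-0.4,  0. ,  0. ])]
shift tool mm [-2.2 -3.7  1.1]  axes of tool in chest: [[-0.0, 0.0, -1.0], [-0.01, -1.0, -0.0], [-1.0, 0.01, 0.0]]
```

View pics/w3.png

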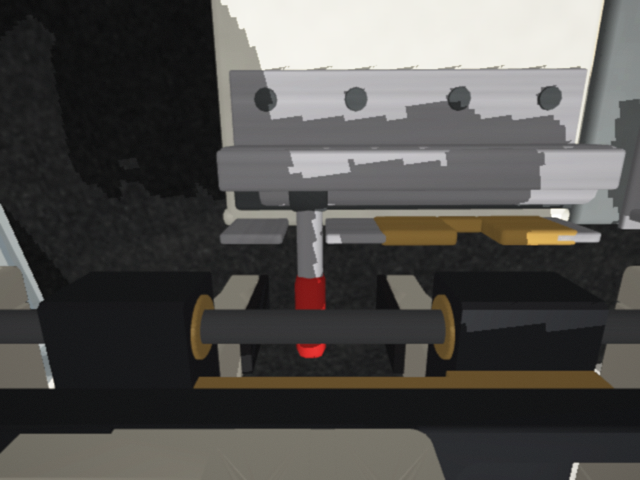

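Wrist view: the paddle at u≈311 lies between the fingers (240–400), about 4–5 mm left of centre. Before closing I'll zoom in to compare the shank with the notch.

Run:
```python
from h import *
a=cv2.imread('pics/w3.png')[195:265,210:610];cv2.imwrite('pics/w3c.png',cv2.resize(a,None,fx=2,fy=4,interpolation=cv2.INTER_CUBIC))
s=np.load('pics/w3.npz'); 
for u,v in [(250,232),(350,232),(425,235),(520,235),(540,238),(311,245),(465,228)]: print((u,v),wpt(s,u,v).round(1))
```

```text
(250, 232) [-73.9 134.4 112.1]
(350, 232) [-73.7  97.  113.9]
(425, 235) [-74.5  69.7 115.8]
(520, 235) [-74.4  35.7 117. ]
(540, 238) [-76.1  27.1 115.2]
(311, 245) [-78.8 111.5 113.2]
(465, 228) [-76.5  48.4  98.5]
```

View pics/w3c.png

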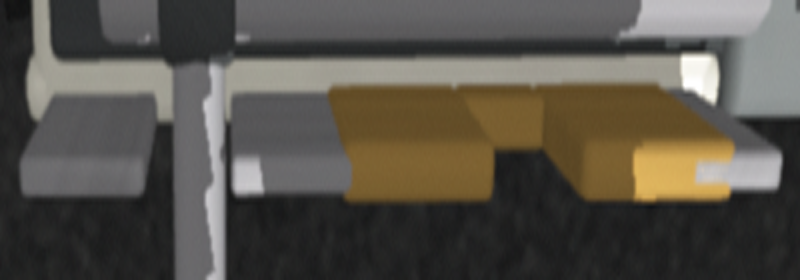

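```bash
python3 -m inch '[-0.002,-0.004,0.001,0,0,0,0.05, 0,0,0,0,0,0,0.01, 0,0,0,0,0,0,0, 0,0,0,0,0,0,0, 0,0,0,0,0,0,0]'; python3 -c "
from h import *
show()"
```

```text
clock: 6.4
tool_pos: [0.4822, -0.0481, 0.2719]
orientation: [-154.8, 89.5, 10.9]
force: [0.6, 0.5, 0.3]
opening: 0.0158
t 6.4 grasp chest [-108.7  113.6  112.9] F [0.6 0.5 0.3] open 0.0158 j [ 18.  10. -33.   0. -46.  58.]
  F chest [0.5 0.6 0.3] tilt err to goal deg (tool) [array([179.6,   0.3,   0.7]), array([-0.4, -0.4,  0.2])]
```

```bash
python3 -m inch '[0.003,0,0.002,-0.4,-0.4,0.2,0, 0,0,0,0,0,0,0, 0,0,0,0,0,0,0]'; python3 -c "
from h import *
show();snap('wrist','w4')"
```

```text
clock: 6.78
tool_pos: [0.482, -0.0475, 0.2713]
orientation: [-172.1, 89.7, -6.0]
force: [0.4, -0.7, 0.2]
opening: 0.0121
t 6.78 grasp chest [-109.3  113.7  112.3] F [ 0.4 -0.7  0.2] open 0.0121 j [ 18.  10. -33.   0. -46.  58.]
  F chest [ 0.6 -0.5  0.2] tilt err to goal deg (tool) [array([-1.798e+02, -1.000e-01, -5.000e-01]), array([ 0.2, -0.3,  0. ])]
```

View pics/w4.png

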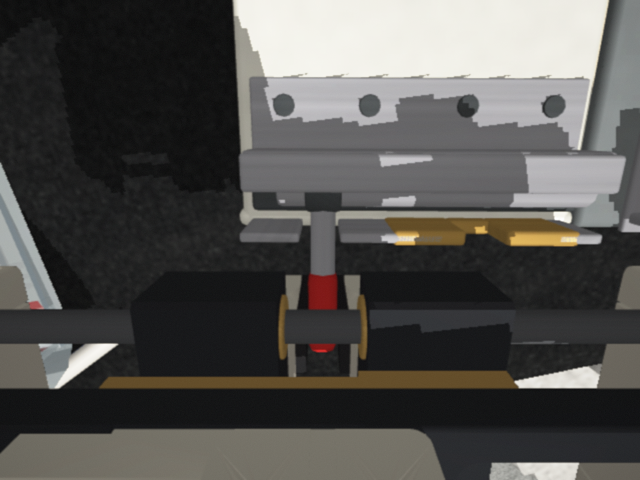

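Wrist view: the paddle at (322, 275–350) is pinched between the pads, with the opening at 12.1 mm. Lifting along the arc.

```bash
python3 -m inch '[-0.010,0,-0.002,0,0,0,0, -0.009,0,-0.004,0,0,0,0, -0.008,0,-0.005,0,0,0,0, -0.007,0,-0.007,0,0,0,0]'; python3 -c "
from h import *
show()"
```

```text
clock: 7.32
tool_pos: [0.4956, -0.0519, 0.3028]
orientation: [15.9, 89.5, -178.1]
force: [-6.5, 4.3, -5.4]
opening: 0.0117
t 7.33 grasp chest [-97.3 112.2 143.8] F [-6.5  4.3 -5.4] open 0.0117 j [ 17.  10. -29.  -0. -52.  60.]
  F chest [-7.3  2.6 -5.4] tilt err to goal deg (tool) [array([-180. ,    0.2,    0.8]), array([ 0. ,  0.5, -0.1])]
```

```bash
python3 -m inch '[-0.005,0,-0.006,0,0,0,0, -0.004,0,-0.007,0,0,0,0, 0,0,0,0,0,0,0]'; python3 -c "
from h import *
show();snap('wrist','w5');snap('side','s5');s=cv2.imread('pics/s5.png')[100:340,180:440];cv2.imwrite('pics/s5c.png',cv2.resize(s,None,fx=2.4,fy=2.4))"
```

```text
clock: 7.7
tool_pos: [0.5059, -0.0556, 0.3112]
orientation: [14.1, 88.9, -179.9]
force: [1.2, 1.1, -6.0]
opening: 0.0116
t 7.7 grasp chest [-88.1 110.7 152.2] F [ 1.2  1.1 -6. ] open 0.0116 j [ 16.  10. -27.  -0. -54.  60.]
  F chest [ 0.9  1.4 -6. ] tilt err to goal deg (tool) [array([179.9,  -0.4,  -1.7]), array([-0.1,  1.1, -0.3])]
```

View pics/w5.png

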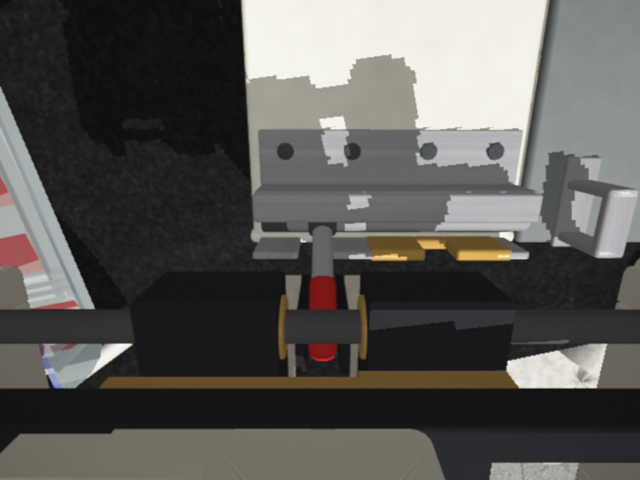

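View pics/s5c.png

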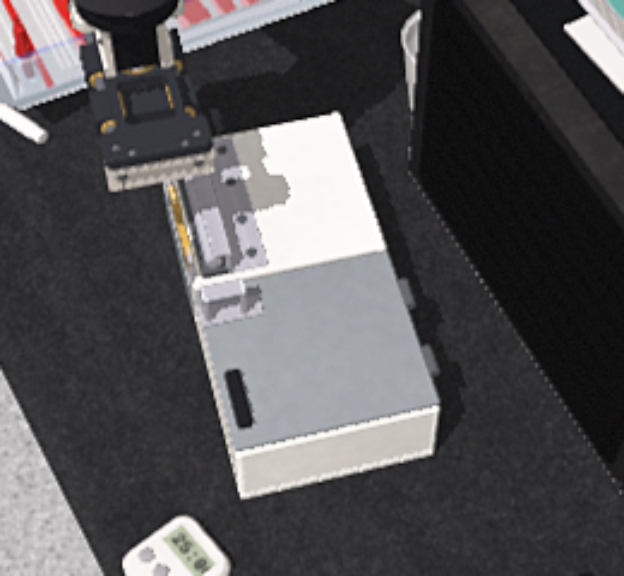

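The lever is lifted to about 0.92 rad and the lid is still shut. Sliding toward the notch.

```bash
python3 -m inch '[0,0.010,0,0,1,0,0, 0,0.010,0,0,0,0,0, 0,0.010,0,0,0,0,0, 0,0.010,0,0,0,0,0]'; python3 -c "
from h import *
show()"
```

```text
clock: 8.3
tool_pos: [0.4938, -0.0955, 0.3112]
orientation: [44.5, 89.5, -149.5]
force: [-1.8, 2.4, -7.4]
opening: 0.0119
t 8.3 grasp chest [-88.1  68.9 152.2] F [-1.8  2.4 -7.4] open 0.0119 j [ 12.   9. -28.   0. -53.  64.]
  F chest [-2.3  1.9 -7.4] tilt err to goal deg (tool) [array([180. ,  -0.5,  -0.5]), array([-0. ,  0.3, -0.3])]
```

```bash
python3 -m inch '[0,0.007,0,0,0,0,0, 0,0.005,0,0,0,0,0, 0,0,0,0,0,0,0]'; python3 -c "
from h import *
show();need((-95.5,53,144));snap('wrist','w6');a=cv2.imread('pics/w6.png')[170:380,220:540];cv2.imwrite('pics/w6c.png',cv2.resize(a,None,fx=2.5,fy=2.5,interpolation=cv2.INTER_CUBIC))"
```

```text
clock: 8.68
tool_pos: [0.4906, -0.1088, 0.3112]
orientation: [44.4, 89.5, -149.7]
force: [-2.4, 1.5, -6.2]
opening: 0.0116
t 8.68 grasp chest [-88.1  55.1 152.2] F [-2.4  1.5 -6.2] open 0.0116 j [ 10.   9. -28.   0. -53.  66.]
  F chest [-2.7  0.9 -6.2] tilt err to goal deg (tool) [array([179.9,  -0.6,  -0.6]), array([-0.1,  0.4, -0.4])]
shift tool mm [8.2 2.1 7.3]  axes of tool in chest: [[-0.01, -0.01, -1.0], [-0.0, -1.0, 0.01], [-1.0, 0.0, 0.01]]
```

View pics/w6c.png

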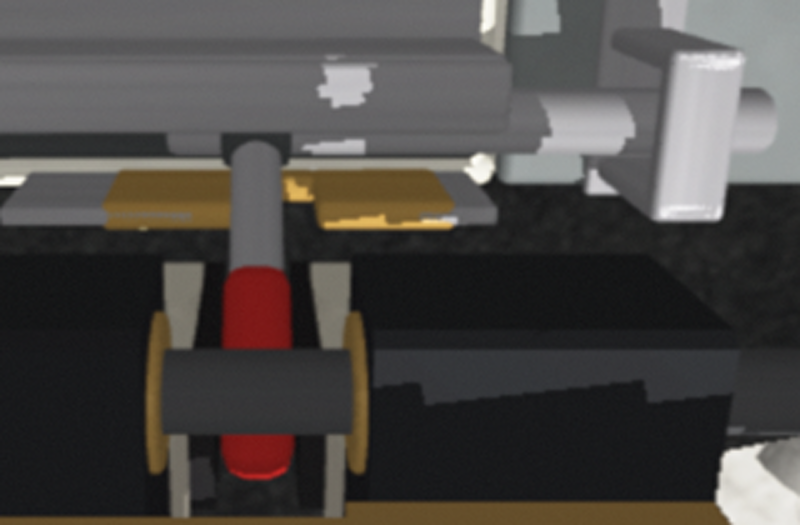

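The rod end now passes through the staple (740,110). The notch's right edge is at crop u≈316, so the notch centre lies about 5 mm farther along. Moving on and lowering to feel for it.

```bash
python3 -m inch '[0,0.004,0,0,0.3,-0.3,0, 0.005,0.0005,0.0065,0,0,0,0, 0.006,0,0.0055,0,0,0,0]'; python3 -c "
from h import *
show()"
```

```text
clock: 9.1
tool_pos: [0.4819, -0.1108, 0.3056]
orientation: [174.9, 89.3, -19.0]
force: [-3.6, -1.5, 14.0]
opening: 0.0115
t 9.1 grasp chest [-93.   51.9 146.7] F [-3.6 -1.5 14. ] open 0.0115 j [ 10.   9. -30.   0. -51.  66.]
  F chest [-3.1 -2.3 14. ] tilt err to goal deg (tool) [array([-1.798e+02,  1.000e-01, -1.200e+00]), array([ 0.2, -0.7, -0.1])]
```

```bash
python3 -m inch '[0.006,0.001,0.005,0,0,0,0, 0.006,0.001,0.005,0,0,0,0]'; python3 -c "
from h import *
show()"
```

```text
clock: 9.35
tool_pos: [0.4757, -0.1102, 0.2994]
orientation: [-178.1, 88.4, -11.7]
force: [-2.9, 2.5, 11.1]
opening: 0.0121
t 9.35 grasp chest [-96.7  51.3 140.5] F [-2.9  2.5 11.1] open 0.0121 j [ 10.   8. -32.   1. -49.  66.]
  F chest [-3.5  1.7 11.1] tilt err to goal deg (tool) [array([-1.796e+02, -1.000e-01, -2.500e+00]), array([ 0.4, -1.6,  0.1])]
```

```bash
python3 -m inch '[0.007,0.0005,0.005,0,-1.5,0,0, 0.007,0,0.004,0,0,0,0]'; python3 -c "
from h import *
show();snap('wrist','w7');a=cv2.imread('pics/w7.png')[170:380,220:540];cv2.imwrite('pics/w7c.png',cv2.resize(a,None,fx=2.5,fy=2.5,interpolation=cv2.INTER_CUBIC));snap('side','s7');s=cv2.imread('pics/s7.png')[130:240,200:360];cv2.imwrite('pics/s7c.png',cv2.resize(s,None,fx=5,fy=5,interpolation=cv2.INTER_CUBIC))"
```

```text
clock: 9.6
tool_pos: [0.4728, -0.1087, 0.2914]
orientation: [-171.3, 88.8, -4.6]
force: [-8.2, -0.3, 11.4]
opening: 0.0118
t 9.6 grasp chest [-101.    52.5  132.5] F [-8.2 -0.3 11.4] open 0.0118 j [ 10.   9. -32.   0. -48.  66.]
  F chest [-7.9 -2.3 11.4] tilt err to goal deg (tool) [array([-179.4,   -0.3,   -1.9]), array([ 0.6, -1.2,  0.2])]
```

View pics/w7c.png

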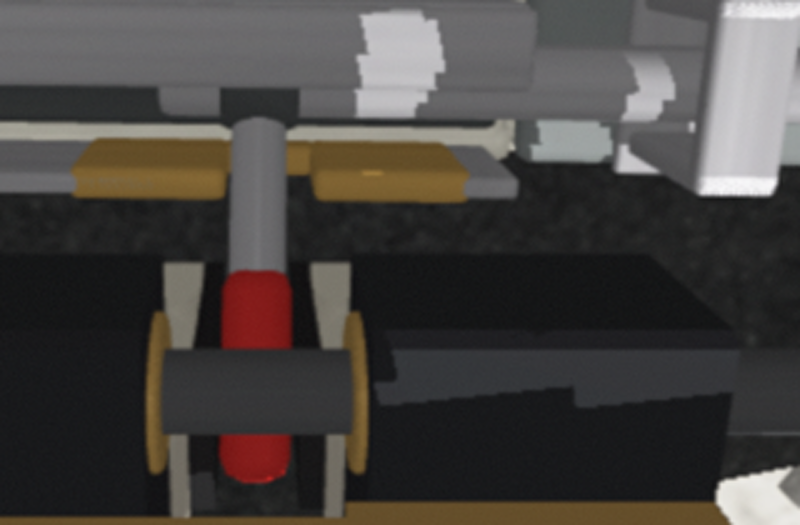

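View pics/s7c.png

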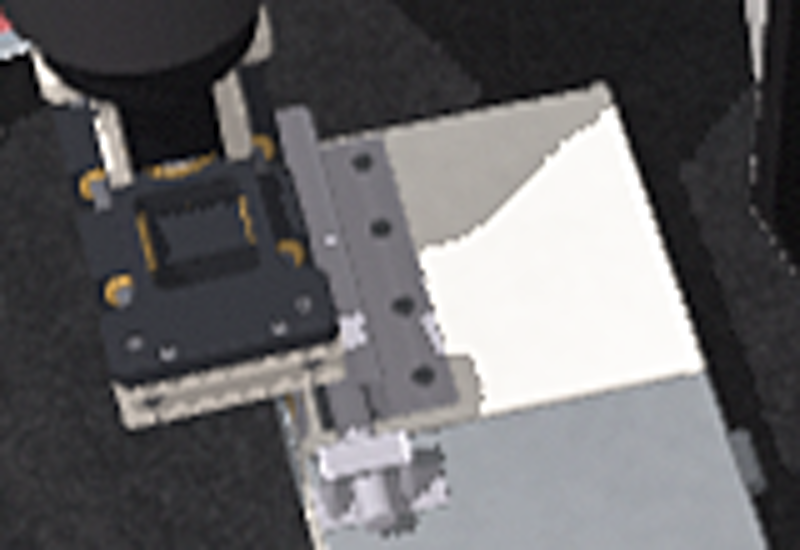

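Wrist view: the shank (230–285) now sits inside the notch (228–312), close to its left edge. I'll keep pressing down with a nudge toward −y.

```bash
python3 -m inch '[0.008,0.001,0.005,0,-1,0,0, 0.008,0.001,0.004,0,0,0,0, 0.007,0.0005,0.002,0,0,0,0]'; python3 -c "
from h import *
show()"
```

```text
clock: 10.07
tool_pos: [0.4683, -0.1084, 0.2751]
orientation: [-165.5, 88.5, 1.4]
force: [-6.4, 2.0, 7.1]
opening: 0.0116
t 10.07 grasp chest [-104.7   52.2  116.1] F [-6.4  2.   7.1] open 0.0116 j [ 11.   9. -34.   0. -45.  66.]
  F chest [-6.7  0.4  7.1] tilt err to goal deg (tool) [array([-179.1,   -0.6,   -2.3]), array([ 0.9, -1.5,  0.4])]
```

```bash
python3 -m inch '[0.007,0.0005,0.002,0,-1,0,0, 0.006,0,0.001,0,0,0,0, 0.006,0,0.001,0,0,0,0]'; python3 -c "
from h import *
show()"
```

```text
clock: 10.45
tool_pos: [0.4698, -0.1085, 0.2672]
orientation: [-167.0, 88.4, 0.2]
force: [-17.8, 5.5, 39.7]
opening: 0.0118
t 10.45 grasp chest [-103.1   52.5  108.2] F [-17.8   5.5  39.7] open 0.0118 j [ 11.  10. -34.   0. -44.  66.]
  F chest [-18.6   1.   39.7] tilt err to goal deg (tool) [array([-178.7,   -0.6,   -2.4]), array([ 1.2, -1.5,  0.4])]
```

The lever has bottomed out: 40 N up at z=108. Releasing, backing off upward and looking.

```bash
python3 -m inch '[-0.001,0,0,0,0,0,0.04, 0,0,0,0,0,0,0.05, 0,0,0,0,0,0,0.05, -0.03,0,0,0,-1.5,0,0.05, -0.04,0,0,0,0,0,0.05, -0.04,0,0,0,0,0,0.05, 0,0,0,0,0,0,0.05]'; python3 -c "
from h import *
show();snap('wrist','w8');snap('side','s8');s=cv2.imread('pics/s8.png')[130:240,200:360];cv2.imwrite('pics/s8c.png',cv2.resize(s,None,fx=5,fy=5,interpolation=cv2.INTER_CUBIC))
s=np.load('pics/w8.npz')
print(s['depth'][200:300:10,320])"
```

```text
clock: 11.32
tool_pos: [0.4716, -0.1087, 0.3844]
orientation: [-148.2, 89.3, 19.2]
force: [-0.2, 0.8, -0.8]
opening: 0.0499
t 11.32 grasp chest [-103.9   52.7  225.4] F [-0.2  0.8 -0.8] open 0.0499 j [ 10.   3. -25.  -0. -62.  67.]
  F chest [-0.4  0.8 -0.8] tilt err to goal deg (tool) [array([-178.5,   -0.6,   -0.9]), array([ 1.5, -0.6,  0.4])]
[0.25641415 0.2577219  0.25864348 0.2576496  0.2595556  0.26132905
 0.26383674 0.26742482 0.39099607 0.39432868]
```

View pics/w8.png

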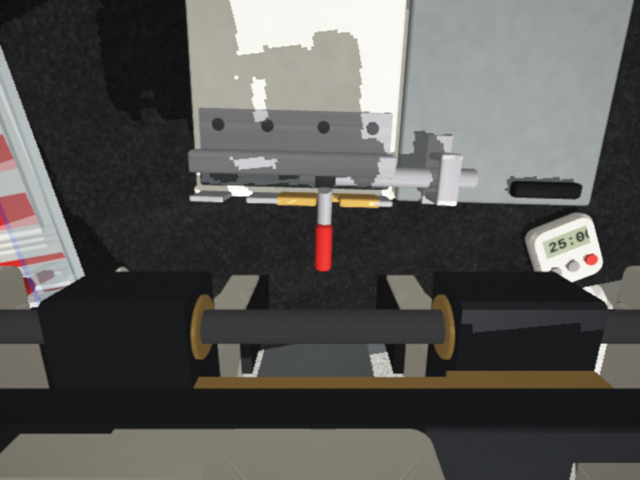

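View pics/s8c.png

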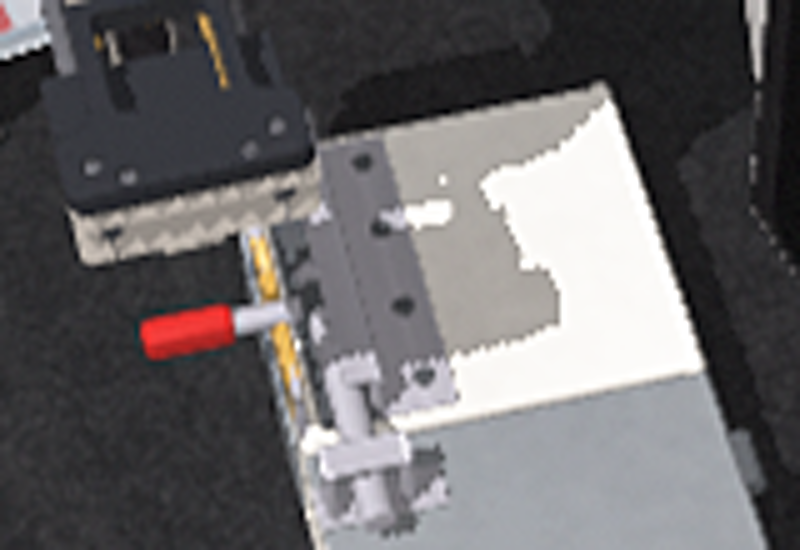

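Wrist view: the shank (325,205) lies in the brass notch between plate halves, the paddle is at (323, 225–270), and the rod is through the staple at (450,178). Next I measure the paddle slope from depth.

Run:
```python
from h import *
def slope(f):
    s=np.load(f); c=s['color'].astype(int); m=(c[:,:,0]>130)&(c[:,:,1]<60)
    m[:,:300]=0;m[:,350:]=0;m[:205]=0;m[280:]=0
    vs,us=np.nonzero(m); P=np.array([wpt(s,u,v) for v,u in zip(vs,us) ]);P=P[(P[:,2]>90)&(P[:,2]<145)]
    xs=P[:,0]; t=[]
    for lo in range(-132,-92,6):
        k=(xs>=lo)&(xs<lo+6)
        if k.sum()>5: t.append((lo+3,np.percentile(P[k,2],80),np.median(P[k,1])))
    t=np.array(t);print(f,t.round(1).tolist()); print('slope',np.polyfit(t[1:-1,0],t[1:-1,1],1))
slope('pics/wrist2.npz');slope('pics/w8.npz')
```

```text
pics/wrist2.npz [[-129.0, 114.0, 112.3], [-123.0, 115.2, 113.0], [-117.0, 115.6, 112.5], [-111.0, 115.7, 112.6], [-105.0, 115.4, 112.0], [-99.0, 115.6, 112.4], [-93.0, 115.4, 111.2]]
slope [8.53507807e-03 1.16428995e+02]
pics/w8.npz [[-129.0, 114.3, 51.3], [-123.0, 115.1, 52.9], [-117.0, 115.2, 53.0], [-111.0, 115.5, 52.5], [-105.0, 115.4, 52.6], [-99.0, 115.6, 52.1], [-93.0, 115.0, 51.8]]
slope [1.69076486e-02 1.17223866e+02]
```

The paddle lies level, as it did when parked, with about 60 mm of travel. Last check: the lid angle and the bystanders from the top camera.

Run:
```python
from h import *
s=snap('top','t9'); T=np.load('pics/top0.npz')
pts=[c for y in(-60,-80,-100,-120) for x in(-60,-30,0,30,60) for c in[(x,y,90)]]
uv=proj(s,[c2w(p) for p in pts]); P=np.array([w2c(unproj(s,*q)) for q in uv]); k=abs(P[:,2]-90)<25
print(k.sum(),np.polyfit(P[k,0],P[k,2],1),P[k,2].round(1))
d=np.abs(s['color'].astype(int)-T['color']).max(2)
for n,(a,b,c,e) in dict(timer=(300,350,318,355),flask=(235,275,405,450),amber=(200,232,404,436)).items(): print(n,(d[a:b,c:e]>60).sum())
o=ctrl.get_obs();print(o['force'].round(1),o['clock'])
```

```text
20 [-1.04939192e-02  8.92386756e+01] [90.3 88.4 87.6 86.2 88.6 92.7 86.9 89.9 88.1 92.3 87.  92.6 90.5 83.3
 88.1 89.6 90.9 92.5 88.3 90.9]
timer 0
flask 0
amber 0
[-0.4 -0.6  0.3] 11.475
```

View pics/t9.png

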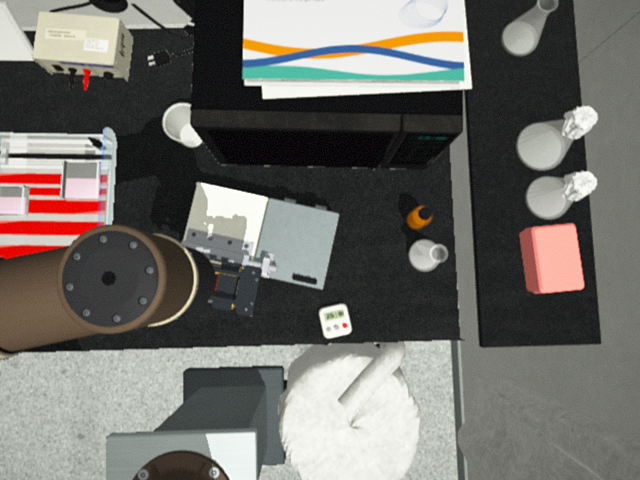

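The lid is level, the bystanders haven't moved and the gripper is clear. Handing in.

```bash
python3 -c "
from plant import ctrl
print(ctrl.close_job())"
```

```text
the job is handed in; nothing more can be done
None
```

I shut and bolted the chest and handed the job in at about 11.5 s. The hand-in reports no verdict.

I pressed the lid shut with closed fingers. Then I pinched the lever, lifted it to about 0.92 rad, slid the bolt through the staple and pressed the lever down into the brass notch until it bottomed out. I released it and backed off upward.

What the last checks showed:
- **Lever:** its paddle lies level to within about 0.02 rad, as it did when parked, with the shank between the two halves of the brass plate.
- **Bolt:** travel is about 60 mm and the rod passes through the staple. I did not push the bolt back to test that it holds.
- **Lid:** its measured slope is about 0.01 rad, from depth points that scatter by a few millimetres. The picture also shows it flush.
- **Bystanders:** flask, amber bottle and timer look unchanged in the top camera.
- **Gripper:** the measured force was below 1 N, so nothing is being touched.

**Disagreement:** the wrist camera put the parked lever about 3 mm off its stated y position in my chest fit. I worked from the measured position instead. No check failed.

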